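# Fill the snack box from the bar carousel

## Robot

A 6-joint arm with a two-finger parallel gripper is mounted at the origin on the work surface. World frame = base frame: x ahead of the robot, y to its left, z up, the work surface at z = 0. Lengths are in m, angles in rad, forces in N, time in s.
With the tool pointing down it reaches from about 0.35 to 0.95 m from the base axis. Payload 17.4 kg.
Tool frame: the origin (TCP) lies midway between the tips of the shut fingers; the grasp point (between the pads) lies 19 mm behind it (bot.pinch_z is the distance from the TCP to the grasp point, in m); z points along the fingers, y is the direction in which the jaws open and shut (so a half turn about z gives the same grasp; the last joint's range is limited). The gripper opens to 93 mm and grips with 3 to 60 N. Pads are 15 mm wide; open, the fingers measure 128 mm over their backs; the gripper's body (75 mm by 188 mm) begins 65 mm behind the grasp point.
Start: joints at [-1.144, 0.116, 1.442, -0, 1.584, -0.038], TCP at [0.303, -0.603, 0.219] pointing down, gripper open.
Joint ranges: [-2.83, 2.83], [-0.83, 2.19], [0.07, 2.5], [-1.14, 4.28], [0.01, 3], [-2.97, 2.97]. Speed limits (rad/s): [1.89, 1.89, 2.22, 3.14, 3.14, 3.14].

## Interface

Orientations are given as [roll, pitch, yaw] about the fixed x, y, z axes, in that order (R = Rz(yaw) Ry(pitch) Rx(roll)).
In Python, from station import bot gives the robot as it stands. The module is installed in compiled form; this text tells all that it offers.
- The arm moves only by the tool apply_moves, never from a script. Its argument "motion" is text: rows parted by semicolons, each of 7 numbers parted by spaces: the turn, a rotation vector about the tool's x, y, z in degrees, then the shift along the tool's x, y, z in mm, then the gripper command: -1 is shut, 1 is fully open, values between are in proportion. A call has 1 to 20 rows; each row shifts and turns the commanded pose from where the row before left it, along the tool's axes as they then stand; what a row does not reach is not made up. A row lasts 1/12 s, in which the tool goes at most 41.7 mm and 7.16 degrees, less where a joint would pass 70% of its speed; a pose out of reach is approached as far as the arm can. A call is refused whole if a number of a shift passes 41.7 or a number of a turn 7.16, either way. A call with a gripper value outside its range is refused whole. The fingers move at their own pace and stop on an object; "grip_force" is the grip in N (left out, the last holds). Time passes only in rows, so rows that do not move let the fingers close. It gives the time, the measured TCP pose, the force and the opening at its end, in the units of the state.
- bot.get_state(): the state, without advancing time (a new reading comes with each control period).
- bot.get_image(name): name is "side" or "top" or "wrist"; returns a dict with "image" (400x640x3 uint8, red, green, blue), "depth" (400x640 float32, m along the optical axis (not along the pixel's ray), 0 where there is no reading), "fx", "fy", "cx", "cy" (pixels), "rvec" (rotation vector, rad) and "tvec" (3), from world to camera coordinates, as OpenCV has them; the wrist camera has in their place "mount" (4x4, takes a point from camera to tool coordinates, whose origin is the TCP and whose axes are the flange's). Camera axes: x right, y down, z forward; pixel columns grow to the right and rows downward; lengths in m; the calibration is good to about 2 mm. A picture is of the moment at which its call begins: read the wrist's pose just before it.
- bot.job_done(): hands the job in, once; it reports no verdict.
The state is a dict: "time": time; "joint_positions": joint angles; "dq": joint speeds; "effort": joint torques, N m; "tcp_pos": TCP position; "ee_rot": TCP orientation; "contact_force": force on the tool from outside, world axes, zero at the start; "wrist_torque": the same for the moment, N m; "width": opening from 0.0 (shut) to 1.0 (fully open).
Only numpy, scipy, OpenCV 4.12 (cv2) and the standard library are available. Lean on these libraries where they do the work, as an engineer would, in place of code of your own. Each camera call takes 0.05 s, during which the arm holds its last target. There are 200 camera calls.

## Task

Fill the white snack box with the green bars. First press its blue touch-latch lid near the edge facing the robot until it clicks and let it rise slowly under the fingers, never flying up, until it stands open; then turn the carousel so that the compartment with the green bar faces the spout, lift the carousel by the red handle opposite the spout and hold it tipped until the green bar has slid into the box, and let it down level again. Put every green bar lying on the counter into the box too, leave the amber and red bars in the carousel and the lid open, and do not shove or topple the other kitchen things.

Things in the scene. Friction and masses are not known exactly. Their poses are not given: they have to be found in the camera images.
- station: Fixed snack station on the counter: wooden stand with the tipping carousel, and a white open box beside it. Origin on the counter under the carousel's centre when level; own x points roughly away from the robot, own y roughly to its left, z up. From the origin: box centre at y -242; spout towards -y; red lifting handle at y +175; stand plate 300 (x) by 250 (y); cheeks at x +-138, y -125, 120 high
- box_in (a point): Centre of the white box's inner floor, 6 above the counter; axes as the station. The box is 190 (x) by 168 (y) outside, walls 6 thick, rim 60 above the counter, so 178 by 156 inside
- lid (a joint): Angle of the blue lid, rad: 0 shut and latched, 2.05 fully open; presses in to -0.042. Hinge: box edge farther from the robot. Pressed to about -0.03 (about 3 N at the white spot) the latch lets go and a spring opens it all the way, 2 N at the free edge. Let go near shut it flies up at 3 rad/s; from above 0.8 it finishes alone at 2 rad/s and stays open (2.05: leaning away from the robot)
- lid_press (a point): White spot on top of the lid, in mid-width, 165 from the hinge line and 25 from the free edge facing the robot; moves with the lid. Press here, straight down. The lid is 190 from hinge to free edge, 152 wide, 8 thick, its top 76 above the counter when shut
- lid_hinge (a point): Point on the lid's hinge line (axis: station y), in mid-width, at the underside of the lid, 68 above the counter
- cradle (a joint): Tip angle of the carousel in rad: 0 level (at rest on its stop), up to 0.85 tipped towards the spout. It falls back level, damped, when let go; lifting takes 2 to 5 N at the red handle. Bars slide out of the compartment at the spout beyond about 0.45; 0.75 empties it surely
- tip_axis (a point): Point on the horizontal axis (along station x) about which the carousel tips, 105 above the counter, at station y -125
- tip_bar (a point): Middle of the grip of the red lifting handle opposite the spout: a round rod, 14 thick, 120 long along station x, 145 above the counter when level, 300 from the tip axis towards +y and 40 above it; the two lifting arms that carry it leave 106 free between them. Moves with the carousel, on an arc about the tip axis. It can be pinched from above
- spout_lip (a point): Middle of the spout's outer edge, station y -165, 131 above the counter when level; the spout is 148 wide and pours over the box's wall
- wheel (a joint): Turn of the carousel's wheel in rad, counter-clockwise from above (stops at +-9). It has four open compartments of a quarter turn each, 230 across, dividers 34 high, floor 135 above the counter; a clear fixed rim closes all but the gap at the spout. At multiples of pi/2 one compartment is centred on the spout (-y), the others on +x, +y, -x. Friction holds it (0.1 N m)
- knob (a point): Centre of the black bar knob on the wheel's axis, 70 long, 20 wide, 34 high, 194 above the counter when level (top at 209); its own x is along the knob's length, which at joint wheel = 0 is the station's x. It can be pinched across the 20 from above and turned
- green_bar: The green bar in the carousel: 64 long (own x), 34 wide (own y), 28 high (own z), 60 g, a rigid wrapped bar with pale end bands; origin at the centre of its underside
- amber_bar: The amber (yellow) bar in the carousel, to stay there: 64 long (own x), 34 wide (own y), 28 high (own z), 60 g, a rigid wrapped bar with pale end bands; origin at the centre of its underside
- red_bar: The red bar in the carousel, to stay there: 64 long (own x), 34 wide (own y), 28 high (own z), 60 g, a rigid wrapped bar with pale end bands; origin at the centre of its underside
- stray1: A green bar lying loose on the counter to the robot's right (two to four of these are present): 64 long (own x), 34 wide (own y), 28 high (own z), 60 g, a rigid wrapped bar with pale end bands; origin at the centre of its underside
- stray2: A green bar lying loose on the counter to the robot's right (two to four of these are present): 64 long (own x), 34 wide (own y), 28 high (own z), 60 g, a rigid wrapped bar with pale end bands; origin at the centre of its underside
- stray3: A green bar lying loose on the counter to the robot's right (two to four of these are present): 64 long (own x), 34 wide (own y), 28 high (own z), 60 g, a rigid wrapped bar with pale end bands; origin at the centre of its underside
- stray4: A green bar lying loose on the counter to the robot's right (two to four of these are present): 64 long (own x), 34 wide (own y), 28 high (own z), 60 g, a rigid wrapped bar with pale end bands; origin at the centre of its underside
- platter: Bystander: white ceramic platter, 160 across, 22 high; origin at the centre of its underside
- dispenser: Bystander: stainless pump dispenser, 68 across, 182 high, its nozzle along own -x to 59 from the middle; origin at the centre of its underside
- cup: Bystander: glass cup, 72 across, 80 high; origin at the centre of its underside
- tongs: Bystander: wooden tongs 200 long (own x), 16 to 20 wide, about 30 high; origin at the centre of their underside
- pan: Bystander: aluminium pan, 180 across, 50 high, its folding handle folded along the side (own -x); origin at the centre of its underside

How it is judged:
By the outcome, as a careful person would: the job done as asked, in the order asked, and still so for the second after the job is handed in, with the robot touching nothing.
Of stray1, stray2, stray3, stray4 only 2 to 4 are there at a start; the rules pass over those that are not, and their reading is None.
At some moment in a run one of stray1, stray2, stray3, stray4 may be knocked a few centimetres aside while the robot is not near it.
Once in a run the grip may slacken for a moment while it holds something.
It also fails if it takes over 210 s, if anything falls off the work surface, if the arm or the gripper's body presses on something with over 40 N, if the wrist force passes 120 N, or if a joint passes its speed limit or range.

## Working session

There is one attempt and no reset: what is moved stays moved. The work goes in short steps, Python scripts to look and compute and a tool call to move; the robot and the scene stay as the last step left them, time stands still between calls to the robot, and variables do not carry over. Pictures are saved under pics/ and viewed, about 12 in all and at most 16, crops included, and the job is handed in when it is done.

Besides the shell and the picture viewer there is one more tool, called by a JSON object that holds its "fn" and its "kwargs", one argument or row to a line. apply_moves: Moves the arm, as the interface text tells. Its arguments: {"type":"object","properties":{"motion":{"type":"string"},"grip_force":{"type":"number"}},"required":["motion"]}

```bash
mkdir -p pics
cat > h.py <<'E'
import numpy as np, cv2
from scipy.spatial.transform import Rotation as R
from station import bot
def world(d, st=None):
    h,w=d['depth'].shape; v,u=np.mgrid[:h,:w]; z=d['depth']
    p=np.stack([(u-d['cx'])/d['fx']*z,(v-d['cy'])/d['fy']*z,z],-1)
    if 'mount' in d:
        m=np.array(d['mount']); T=np.eye(4); T[:3,:3]=R.from_euler('xyz',st['ee_rot']).as_matrix(); T[:3,3]=st['tcp_pos']
        M=T@m; return p@M[:3,:3].T+M[:3,3]
    Rm=cv2.Rodrigues(np.array(d['rvec'],float))[0]
    return (p-np.array(d['tvec']).ravel())@Rm
def save(d,n): cv2.imwrite('pics/'+n+'.png',d['image'][:,:,::-1])
E
python3 - <<'E'
from h import *
s=bot.get_state(); print(s)
for n in('top','side'):
    d=bot.get_image(n); save(d,n+'0'); np.save(n+'0.npy',world(d)); np.save(n+'0i.npy',d['image'])
E
```

```text
{'time': 0.0, 'joint_positions': array([-1.14380016e+00,  1.16500636e-01,  1.44223700e+00, -8.06754315e-06,
        1.58396034e+00, -3.77731506e-02]), 'dq': array([-1.62405669e-03,  1.35085154e-03,  1.73362829e-03,  2.06002588e-03,
       -2.08924508e-03,  9.15459003e-05]), 'effort': array([ 1.25431219e-03, -7.21248794e+01, -6.22616386e+01,  7.80502358e-02,
        2.37686868e-02, -6.39363634e-05]), 'tcp_pos': array([ 0.30247698, -0.60323093,  0.21791284]), 'ee_rot': array([-3.14048781e+00, -3.36803736e-05,  4.64769193e-01]), 'contact_force': array([ 0.70464606, -0.53089496, -0.20081574]), 'wrist_torque': array([-0.01173677,  0.00063211,  0.02684148]), 'width': 0.9960326874109318}
```

View pics/top0.png

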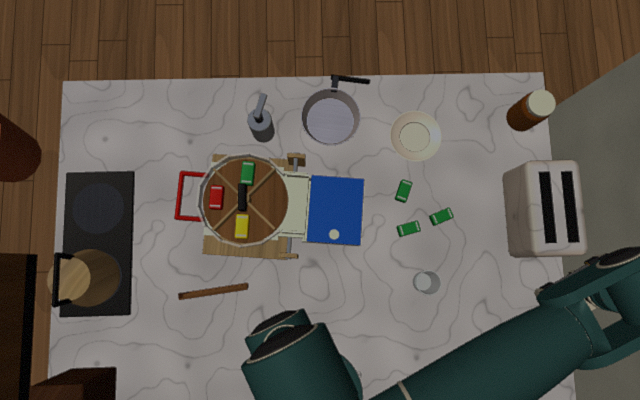

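View pics/side0.png

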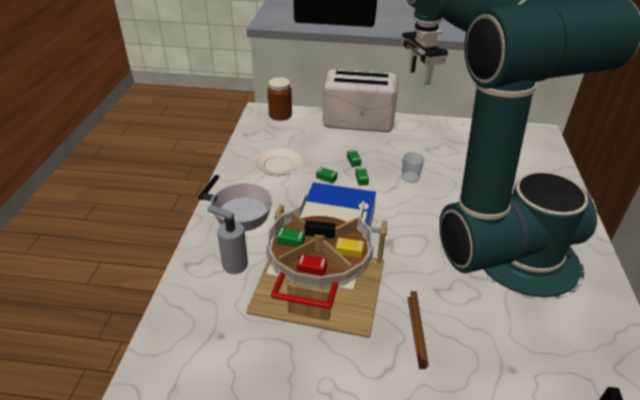

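The top view shows the station upright with its lid shut (blue, at 335,210; white spot at 334,234). The green bar is on the +x side of the wheel (247,172) and the knob is at (242,197). The red handle is at (180,196). Three strays lie at (403,190), (409,228) and (441,216).

```bash
cat >> h.py <<'E'
def masks(im):
    hsv=cv2.cvtColor(im,cv2.COLOR_RGB2HSV); H,S,V=[hsv[...,i].astype(int) for i in range(3)]
    return dict(green=(H>45)&(H<80)&(S>130)&(V>50),blue=(H>100)&(H<125)&(S>150)&(V>80),red=((H<6)|(H>174))&(S>180)&(V>80),amber=(H>20)&(H<32)&(S>160)&(V>120),black=(V<45))
def comps(m,P,lo=25):
    n,l,st,c=cv2.connectedComponentsWithStats(m.astype(np.uint8))
    for i in range(1,n):
        if st[i,4]<lo: continue
        k=l==i; q=P[k]; q=q[np.isfinite(q).all(1)]
        z=np.median(q[:,2]); t=q[abs(q[:,2]-z)<.012]
        (cx,cy),(a,b),an=cv2.minAreaRect((t[:,:2]*1000).astype(np.float32))
        if a<b:a,b,an=b,a,an+90
        yield c[i].round(),st[i,4],(round(cx),round(cy),round(z*1000)),(round(a),round(b)),round((an+90)%180-90,1)
E
python3 - <<'E'
from h import *
P=np.load('top0.npy');im=np.load('top0i.npy');M=masks(im)
for k,m in M.items():
    m=m.copy(); m[:,:140]=0; m[:80]=0; m[270:]=0; m[:,480:]=0
    for c in comps(m,P): print(k,*c)
w=np.zeros(im.shape[:2],bool); b=cv2.morphologyEx(M['blue'].astype(np.uint8),cv2.MORPH_CLOSE,np.ones((15,15)))>0
w=b&~cv2.dilate(M['blue'].astype(np.uint8),np.ones((1,1))).astype(bool)&(im.min(2)>120)
for c in comps(w,P,5): print('spot',*c)
for n,(u,v) in dict(platter=(415,136),cup=(426,282),disp=(260,122),pan=(330,117),tong1=(182,295),tong2=(245,287)).items(): print(n,P[v,u].round(3))
b=M['blue'].copy();b[:,:290]=0;b[:,380:]=0
print(cv2.boxPoints(cv2.minAreaRect((P[b][:,:2]*1000).astype(np.float32))).round())
E
```

```text
green [247. 172.] 220 (614, 162, 164) (62, 33) -6.7
green [403. 190.] 163 (576, -281, 30) (58, 31) -21.5
green [442. 216.] 139 (498, -393, 30) (42, 30) -68.7
green [409. 228.] 141 (464, -293, 30) (41, 29) -76.2
blue [335. 209.] 3339 (519, -75, 78) (187, 149) -5.5
red [184. 196.] 310 (557, 318, 151) (129, 64) -4.8
red [216. 195.] 205 (557, 244, 164) (52, 33) -3.8
amber [241. 226.] 224 (473, 178, 163) (62, 32) -5.2
black [350.  82.] 106 (908, -136, 48) (113, 22) -86.1
black [259. 119.] 39 (763, 130, 153) (20, 7) -75.0
black [242. 197.] 247 (543, 169, 209) (69, 19) -0.8
spot [334. 234.] 72 (449, -68, 79) (26, 23) 89.1
platter [ 0.746 -0.331  0.009]
cup [ 0.306 -0.338  0.008]
disp [0.76  0.128 0.139]
pan [ 0.813 -0.073  0.005]
tong1 [0.291 0.366 0.025]
tong2 [0.309 0.186 0.031]
[[ 356. -134.]
 [ 605. -158.]
 [ 619.  -10.]
 [ 370.   14.]]
```

{"fn": "apply_moves", "kwargs": {
  "motion": "0 0 0 23.2 -25.8 0 -1;0 0 0 23.2 -25.8 0 -1;0 0 0 23.2 -25.8 0 -1;0 0 0 23.2 -25.8 0 -1;0 0 0 23.2 -25.8 0 -1;0 0 0 23.2 -25.8 0 -1;0 0 0 23.2 -25.8 0 -1;0 0 0 23.2 -25.8 0 -1;0 0 0 23.2 -25.8 0 -1;0 0 0 23.2 -25.8 0 -1;0 0 0 23.2 -25.8 0 -1;0 0 0 23.2 -25.8 0 -1;0 0 0 23.2 -25.8 0 -1;0 0 0 23.2 -25.8 0 -1;0 0 0 23.2 -25.8 0 -1;0 0 0 23.2 -25.8 0 -1;0 0 0 0 0 0 -1;0 0 0 0 0 0 -1"
}}

```text
time: 1.6
tcp_pos: [0.4495, -0.0666, 0.2184]
ee_rot: [-3.141, 0.0, 0.468]
contact_force: [-0.2, -0.2, 0.1]
width: 0.002
```

{"fn": "apply_moves", "kwargs": {
  "motion": "0 0 -7 0 0 0 -1;0 0 -7 0 0 0 -1;0 0 -7 0 0 0 -1;0 0 -7 0 0 0 -1;0 0 -7 0 0 0 -1;0 0 -7 0 0 0 -1;0 0 -7 0 0 0 -1;0 0 -7 0 0 0 -1;0 0 -7 0 0 0 -1;0 0 -7 0 0 0 -1;0 0 -7 0 0 0 -1;0 0 -7 0 0 0 -1;0 0 -7 0 0 0 -1;0 0 -7 0 0 0 -1;0 0 -7 0 0 0 -1;0 0 -7 0 0 0 -1;0 0 -7 0 0 0 -1;0 0 -7 0 0 0 -1;0 0 -7 0 0 0 -1;0 0 -7 0 0 0 -1"
}}

```text
time: 3.27
tcp_pos: [0.449, -0.0692, 0.2185]
ee_rot: [-3.141, -0.0, 2.913]
contact_force: [0.2, -0.2, -0.3]
width: 0.003
```

{"fn": "apply_moves", "kwargs": {
  "motion": "0 0 -7 0 0 10 -1;0 0 -1.1 0 0 10 -1;0 0 0 0 0 0 -1;0 0 0 0 0 0 -1"
}}

```text
time: 3.6
tcp_pos: [0.4489, -0.0685, 0.198]
ee_rot: [3.142, -0.001, 3.045]
contact_force: [-0.1, -0.5, -0.0]
width: 0.005
```

Run:
```python
from h import *
s=bot.get_state(); d=bot.get_image('wrist'); save(d,'w1'); P=world(d,s); print(np.degrees(s['ee_rot']),s['joint_positions'].round(2))
for k,m in masks(d['image']).items():
    if k in('blue','green'):
        for c in comps(m,P,200): print(k,*c)
```

```text
[ 1.79994808e+02 -7.73959725e-02  1.74458148e+02] [-0.21 -0.38  1.92 -0.    1.6  -1.68]
green [163. 205.] 318 (458, -260, 23) (30, 8) 18.1
green [136. 215.] 829 (465, -289, 28) (45, 30) -76.4
green [ 89. 236.] 426 (488, -360, 20) (29, 8) 19.9
green [ 68. 248.] 511 (498, -386, 28) (35, 30) -69.9
green [168. 307.] 337 (589, -280, 28) (32, 25) 60.0
blue [324. 205.] 8745 (463, -65, 76) (150, 71) 84.5
```

View pics/w1.png

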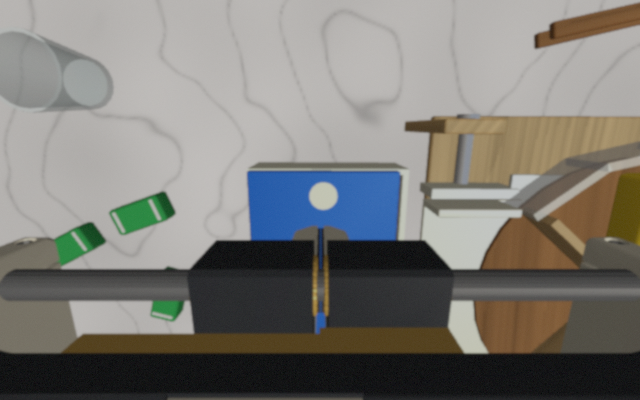

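{"fn": "apply_moves", "kwargs": {
  "motion": "0 0 0 0 0 28 -1;0 0 0 0 0 28 -1;0 0 0 0 0 28 -1;0 0 0 0 0 28 -1;0 0 0 0 0 4 -1;0 0 0 0 0 2 -1;0 0 0 0 0 0 -1;0 0 0 0 0 0 -1"
}}

```text
time: 4.32
tcp_pos: [0.4502, -0.0682, 0.0826]
ee_rot: [-3.141, 0.002, 3.049]
contact_force: [1.1, -0.1, -0.1]
width: 0.003
```

{"fn": "apply_moves", "kwargs": {
  "motion": "0 0 0 0 0 1.5 -1;0 0 0 0 0 1.5 -1;0 0 0 0 0 1.5 -1;0 0 0 0 0 0 -1;0 0 0 0 0 0 -1"
}}

```text
time: 4.73
tcp_pos: [0.4496, -0.0681, 0.0766]
ee_rot: [-3.142, 0.001, 3.05]
contact_force: [0.5, -0.3, 2.5]
width: 0.005
```

{"fn": "apply_moves", "kwargs": {
  "motion": "0 0 0 0 0 1.5 -1;0 0 0 0 0 1.5 -1;0 0 0 0 0 0 -1;0 0 0 0 0 0 -1"
}}

```text
time: 5.07
tcp_pos: [0.4497, -0.0689, 0.0738]
ee_rot: [-3.14, 0.001, 3.049]
contact_force: [-0.4, -10.3, 5.4]
width: 0.003
```

{"fn": "apply_moves", "kwargs": {
  "motion": "0 0 0 0 0 1.5 -1;0 0 0 0 0 1 -1;0 0 0 0 0 0 -1;0 0 0 0 0 0 -1"
}}

```text
time: 5.4
tcp_pos: [0.4497, -0.0692, 0.0714]
ee_rot: [-3.139, 0.001, 3.049]
contact_force: [-1.7, -14.5, 7.9]
width: 0.003
```

{"fn": "apply_moves", "kwargs": {
  "motion": "0 0 0 0 -4 0 -1;0 0 0 0 -4 0 -1;0 0 0 0 -4 0 -1;0 0 0 0 0 0 -1"
}}

```text
time: 5.73
tcp_pos: [0.4482, -0.0805, 0.0707]
ee_rot: [3.142, 0.0, 3.049]
contact_force: [0.6, -1.3, 2.6]
width: 0.007
```

{"fn": "apply_moves", "kwargs": {
  "motion": "0 0 0 0 -4 0 -1;0 0 0 0 0 1 -1;0 0 0 0 0 0.5 -1;0 0 0 0 0 0 -1;0 0 0 0 0 0 -1"
}}

```text
time: 6.15
tcp_pos: [0.4479, -0.0843, 0.0694]
ee_rot: [-3.141, 0.0, 3.05]
contact_force: [-2.3, -1.4, 7.8]
width: 0.004
```

{"fn": "apply_moves", "kwargs": {
  "motion": "0 0 0 0 0 -2 -1;0 0 0 0 0 -2 -1;0 0 0 0 0 -2 -1;0 0 0 0 0 -2 -1;0 0 0 0 0 -2 -1;0 0 0 0 0 -2 -1;0 0 0 0 0 0 -1;0 0 0 0 0 0 -1"
}}

```text
time: 6.82
tcp_pos: [0.4479, -0.0839, 0.0812]
ee_rot: [3.142, 0.0, 3.05]
contact_force: [1.7, -0.5, 1.0]
width: 0.007
```

```bash
cat >> h.py <<'E'
def lid():
    s=bot.get_state(); d=bot.get_image('side'); P=world(d); q=P[masks(d['image'])['blue']]
    q=q[(abs(q[:,1]+.075)<.13)&(q[:,2]>.05)]; print('blue n',len(q),'z range',np.percentile(q[:,2],[2,50,98]).round(3),'x',np.percentile(q[:,0],[2,98]).round(3),s['contact_force'].round(1))
E
python3 - <<'E'
from h import *
lid()
s=bot.get_state(); d=bot.get_image('wrist'); P=world(d,s)
q=P[masks(d['image'])['blue']]; print(np.percentile(q[:,0],[2,98]),np.percentile(q[:,2],[2,50,98]))
E
```

```text
blue n 955 z range [0.073 0.079 0.084] x [0.431 0.607] [ 1.7 -0.5  1. ]
[0.41976281 0.5098959 ] [0.07891583 0.08085581 0.16966541]
```

Run:
```python
import numpy as np
def p(t):
    r=170 if t<1.45 else 170
    u=r*np.cos(t)-8*np.sin(t)-7.5; z=68+r*np.sin(t)+8*np.cos(t)
    if t>1.57: u=190*np.cos(t)-8*np.sin(t)-7.5; z=236
    return np.array([u,z])
t=[0.03,0.05,.08]+list(np.arange(.12,2.1,.04))
a=np.array([p(x) for x in t]); print(a[0],a[-1]); d=np.diff(a,axis=0)
print(';'.join(f'{t[i+1]:.2f}|{x:.1f} {-z:.1f}' for i,(x,z) in enumerate(d)))
```

```text
[162.18354174  81.0956353 ] [-107.10666328  236.        ]
0.05|-0.3 -3.4;0.08|-0.6 -5.1;0.12|-1.0 -6.7;0.16|-1.3 -6.7;0.20|-1.5 -6.6;0.24|-1.8 -6.6;0.28|-2.1 -6.5;0.32|-2.3 -6.4;0.36|-2.6 -6.3;0.40|-2.8 -6.2;0.44|-3.1 -6.1;0.48|-3.3 -6.0;0.52|-3.5 -5.8;0.56|-3.8 -5.7;0.60|-4.0 -5.5;0.64|-4.2 -5.3;0.68|-4.4 -5.2;0.72|-4.6 -5.0;0.76|-4.8 -4.8;0.80|-5.0 -4.6;0.84|-5.2 -4.4;0.88|-5.4 -4.2;0.92|-5.5 -4.0;0.96|-5.7 -3.8;1.00|-5.8 -3.5;1.04|-6.0 -3.3;1.08|-6.1 -3.0;1.12|-6.2 -2.8;1.16|-6.3 -2.5;1.20|-6.4 -2.3;1.24|-6.5 -2.0;1.28|-6.6 -1.8;1.32|-6.6 -1.5;1.36|-6.7 -1.2;1.40|-6.7 -1.0;1.44|-6.8 -0.7;1.48|-6.8 -0.4;1.52|-6.8 -0.2;1.56|-6.8 0.1;1.60|-7.4 2.1;1.64|-7.6 -0.0;1.68|-7.5 -0.0;1.72|-7.5 -0.0;1.76|-7.4 -0.0;1.80|-7.4 -0.0;1.84|-7.3 -0.0;1.88|-7.2 -0.0;1.92|-7.1 -0.0;1.96|-7.0 -0.0;2.00|-6.8 -0.0;2.04|-6.7 -0.0;2.08|-6.6 -0.0
```

{"fn": "apply_moves", "kwargs": {
  "motion": "0 0 0 -0.3 0 -3.4 -1;0 0 0 -0.6 0 -5.1 -1;0 0 0 -1 0 -6.7 -1;0 0 0 -1.3 0 -6.7 -1;0 0 0 -1.5 0 -6.6 -1;0 0 0 -1.8 0 -6.6 -1;0 0 0 -2.1 0 -6.5 -1;0 0 0 -2.3 0 -6.4 -1;0 0 0 -2.6 0 -6.3 -1;0 0 0 -2.8 0 -6.2 -1"
}}

```text
time: 7.75
tcp_pos: [0.4644, -0.0855, 0.1423]
ee_rot: [-3.142, 0.0, 3.05]
contact_force: [-0.7, -0.2, 2.3]
width: 0.003
```

```bash
python3 -c "
from h import *
lid()"
```

```text
blue n 1351 z range [0.079 0.116 0.147] x [0.448 0.607] [-0.7 -0.2  2.3]
```

The lid is following under the fingers at about 0.4 rad, so I continue along the arc.

{"fn": "apply_moves", "kwargs": {
  "motion": "0 0 0 -3.1 0 -6.1 -1;0 0 0 -3.3 0 -6 -1;0 0 0 -3.5 0 -5.8 -1;0 0 0 -3.8 0 -5.7 -1;0 0 0 -4 0 -5.5 -1;0 0 0 -4.2 0 -5.3 -1;0 0 0 -4.4 0 -5.2 -1;0 0 0 -4.6 0 -5 -1;0 0 0 -4.8 0 -4.8 -1;0 0 0 -5 0 -4.6 -1;0 0 0 -5.2 0 -4.4 -1;0 0 0 -5.4 0 -4.2 -1;0 0 0 -5.5 0 -4 -1;0 0 0 -5.7 0 -3.8 -1;0 0 0 -5.8 0 -3.5 -1;0 0 0 -6 0 -3.3 -1;0 0 0 -6.1 0 -3 -1;0 0 0 -6.2 0 -2.8 -1"
}}

```text
time: 9.3
tcp_pos: [0.551, -0.0934, 0.2249]
ee_rot: [3.142, -0.0, 3.05]
contact_force: [0.7, -0.6, 0.4]
width: 0.005
```

{"fn": "apply_moves", "kwargs": {
  "motion": "0 0 0 -6.3 0 -2.5 -1;0 0 0 -6.4 0 -2.3 -1;0 0 0 -6.5 0 -2 -1;0 0 0 -6.6 0 -1.8 -1;0 0 0 -6.6 0 -1.5 -1;0 0 0 -6.7 0 -1.2 -1;0 0 0 -6.7 0 -1 -1;0 0 0 -6.8 0 -0.7 -1;0 0 0 -6.8 0 -0.4 -1;0 0 0 -6.8 0 -0.2 -1;0 0 0 -6.8 0 0 -1;0 0 0 -7.4 0 0 -1;0 0 0 -7.6 0 0 -1;0 0 0 -7.5 0 0 -1;0 0 0 -7.5 0 0 -1;0 0 0 -7.4 0 0 -1"
}}

```text
time: 10.63
tcp_pos: [0.661, -0.1036, 0.2382]
ee_rot: [3.142, -0.0, 3.05]
contact_force: [0.8, 0.2, -0.1]
width: 0.008
```

{"fn": "apply_moves", "kwargs": {
  "motion": "0 0 0 -7.4 0 0 -1;0 0 0 -7.3 0 0 -1;0 0 0 -7.2 0 0 -1;0 0 0 -7.1 0 0 -1;0 0 0 -7 0 0 -1;0 0 0 -6.8 0 0 -1;0 0 0 -6.7 0 0 -1;0 0 0 -8 0 0 -1;0 0 0 -8 0 -10 -1;0 0 0 -5 0 -30 -1;0 0 0 0 0 -40 -1;0 0 0 0 0 -40 -1;0 0 0 0 0 0 -1"
}}

```text
time: 11.72
tcp_pos: [0.7313, -0.1101, 0.3677]
ee_rot: [-3.141, 0.01, 3.05]
contact_force: [0.2, 0.1, 1.8]
width: 0.007
```

Run:
```python
from h import *
lid()
d=bot.get_image('side'); save(d,'s2')
d=bot.get_image('top'); save(d,'t2'); P=world(d)
for k,m in masks(d['image']).items():
    m=m.copy(); m[:,:140]=0; m[:80]=0; m[270:]=0; m[:,480:]=0
    for c in comps(m,P,60): print(k,*c)
```

```text
blue n 1614 z range [0.085 0.166 0.235] x [0.62  0.705] [0.2 0.1 1.8]
green [247. 173.] 224 (615, 162, 164) (62, 33) -7.5
green [403. 191.] 169 (576, -282, 29) (60, 31) -19.5
green [442. 216.] 137 (498, -392, 30) (40, 30) -69.2
green [409. 228.] 140 (464, -293, 30) (41, 29) -76.4
blue [315. 149.] 168 (673, -24, 170) (21, 14) -18.9
red [184. 196.] 325 (558, 318, 151) (129, 64) -4.4
red [216. 195.] 210 (556, 244, 164) (53, 33) -4.7
amber [241. 225.] 241 (473, 178, 163) (62, 32) -4.4
black [319.  88.] 124 (719, -27, 489) (34, 17) -6.2
black [370.  96.] 704 (715, -115, 487) (110, 18) 84.8
black [368.  82.] 120 (690, -110, 587) (54, 11) 87.9
black [382. 195.] 1302 (472, -117, 654) (231, 45) -4.2
black [322. 136.] 81 (575, -24, 647) (19, 9) -89.3
black [242. 197.] 234 (542, 170, 210) (66, 20) -0.9
```

View pics/s2.png

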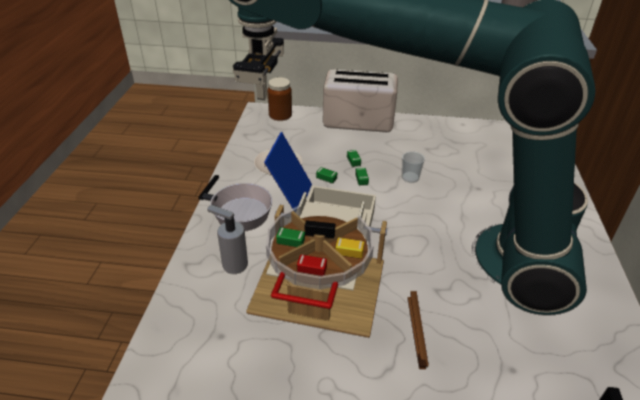

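{"fn": "apply_moves", "kwargs": {
  "motion": "0 0 0 21.4 26.2 0 0.3;0 0 0 21.4 26.2 0 0.3;0 0 0 21.4 26.2 0 0.3;0 0 0 21.4 26.2 0 0.3;0 0 0 21.4 26.2 0 0.3;0 0 0 21.4 26.2 0 0.3;0 0 0 21.4 26.2 0 0.3;0 0 0 21.4 26.2 0 0.3;0 0 0 21.4 26.2 0 0.3;0 0 0 21.4 26.2 0 0.3;0 0 -4.4 0 0 30 0.3;0 0 0 0 0 30 0.3;0 0 0 0 0 20 0.3;0 0 0 0 0 0 0.3;0 0 0 0 0 0 0.3"
}}

```text
time: 13.12
tcp_pos: [0.541, 0.1704, 0.277]
ee_rot: [-3.141, -0.003, 3.126]
contact_force: [-0.3, 0.3, 0.7]
width: 0.652
```

Run:
```python
from h import *
s=bot.get_state(); d=bot.get_image('wrist'); save(d,'w2'); P=world(d,s); print(np.degrees(s['ee_rot']))
im=d['image']; m=(im.max(2)<70)&(abs(P[...,2]-.208)<.012)
for c in comps(m,P,100): print(*c)
```

```text
[-1.79954522e+02 -1.64123216e-01  1.79129020e+02]
[323. 210.] 1776 (544, 174, 209) (68, 19) -1.1
```

View pics/w2.png

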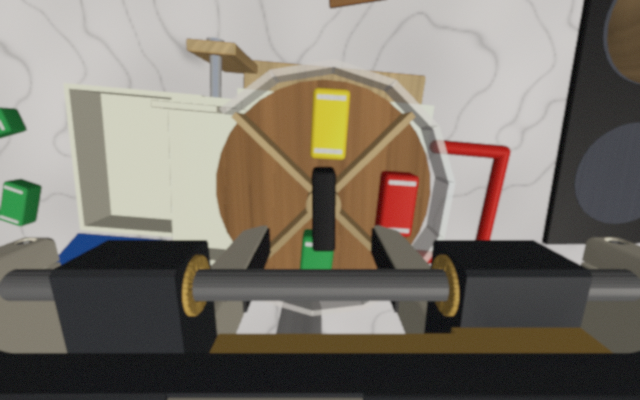

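{"fn": "apply_moves", "kwargs": {
  "motion": "0 0 0 -2 1.5 30 0.3;0 0 0 0 0 30 0.3;0 0 0 0 0 25 0.3;0 0 0 0 0 10 0.3;0 0 0 0 0 0 -1;0 0 0 0 0 0 -1;0 0 0 0 0 0 -1;0 0 0 0 0 0 -1;0 0 0 0 0 0 -1;0 0 0 0 0 0 -1",
  "grip_force": 25
}}

```text
time: 14.0
tcp_pos: [0.5437, 0.1721, 0.1842]
ee_rot: [3.141, 0.001, 3.126]
contact_force: [0.1, 0.5, -0.7]
width: 0.271
```

{"fn": "apply_moves", "kwargs": {
  "motion": "0 0 5 0 0 0 -1;0 0 5 0 0 0 -1;0 0 5 0 0 0 -1;0 0 5 0 0 0 -1;0 0 5 0 0 0 -1;0 0 5 0 0 0 -1;0 0 5 0 0 0 -1;0 0 5 0 0 0 -1;0 0 5 0 0 0 -1;0 0 5 0 0 0 -1;0 0 5 0 0 0 -1;0 0 5 0 0 0 -1;0 0 5 0 0 0 -1;0 0 5 0 0 0 -1;0 0 5 0 0 0 -1;0 0 5 0 0 0 -1;0 0 5 0 0 0 -1;0 0 5 0 0 0 -1;0 0 4.5 0 0 0 -1;0 0 0 0 0 0 -1"
}}

```text
time: 15.67
tcp_pos: [0.5444, 0.1716, 0.184]
ee_rot: [3.139, 0.0, 1.471]
contact_force: [7.7, -3.9, 0.1]
width: 0.221
```

{"fn": "apply_moves", "kwargs": {
  "motion": "0 0 0 0 0 0 0.3;0 0 0 0 0 0 0.3;0 0 0 0 0 0 0.3;0 0 0 0 0 0 0.3;0 0 0 0 0 -30 0.3;0 0 0 0 0 -40 0.3;0 0 0 0 0 -40 0.3;0 0 0 0 0 -20 0.3;0 0 0 0 0 0 0.3"
}}

```text
time: 16.42
tcp_pos: [0.5442, 0.1723, 0.319]
ee_rot: [3.135, -0.003, 1.477]
contact_force: [0.6, -0.3, 0.9]
width: 0.652
```

Run:
```python
from h import *
s=bot.get_state(); d=bot.get_image('wrist'); save(d,'w3'); P=world(d,s); print(np.degrees(s['ee_rot']))
im=d['image']; m=(im.max(2)<70)&(abs(P[...,2]-.208)<.012)
for c in comps(m,P,100): print(*c)
for k,m in masks(im).items():
    if k!='black':
        for c in comps(m,P,300): print(k,*c)
```

```text
[ 1.79633856e+02 -1.43656677e-01  8.46437432e+01]
[320. 194.] 1305 (546, 175, 209) (68, 19) 88.7
green [320. 246.] 875 (539, 103, 163) (44, 30) 83.8
blue [389. 320.] 439 (632, -55, 92) (59, 13) 81.9
red [320.  31.] 2574 (560, 320, 150) (129, 66) -5.7
red [384. 183.] 1375 (619, 170, 163) (62, 33) 87.2
amber [317. 120.] 1641 (550, 246, 163) (64, 34) 87.5
```

View pics/w3.png

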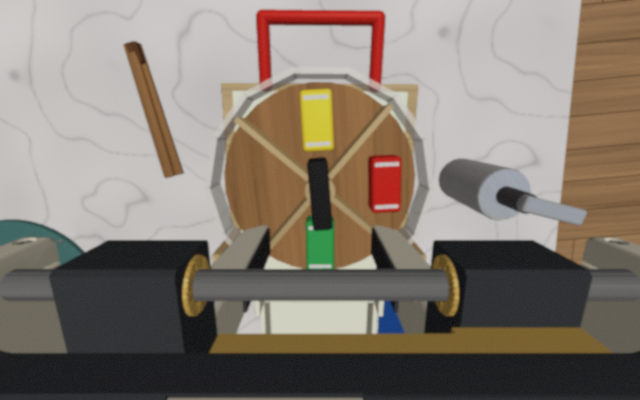

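{"fn": "apply_moves", "kwargs": {
  "motion": "0 0 0 0 0 40 0.3;0 0 0 0 0 40 0.3;0 0 0 0 0 40 0.3;0 0 0 0 0 15 0.3;0 0 0 0 0 0 -1;0 0 0 0 0 0 -1;0 0 0 0 0 0 -1;0 0 0 0 0 0 -1;0 0 0 0 0 0 -1;0 0 0 0 0 0 -1;0 0 2 0 0 0 -1;0 0 1.5 0 0 0 -1;0 0 0 0 0 0 -1;0 0 0 0 0 0 -1;0 0 0 0 0 0 0.3;0 0 0 0 0 0 0.3;0 0 0 0 0 0 0.3;0 0 0 0 0 0 0.3",
  "grip_force": 50
}}

```text
time: 17.97
tcp_pos: [0.5434, 0.172, 0.1783]
ee_rot: [-3.141, 0.0, 1.416]
contact_force: [-0.1, -0.7, 1.1]
width: 0.554
```

{"fn": "apply_moves", "kwargs": {
  "motion": "0 0 0 0 0 -35 0.5;0 0 0 0 0 -40 0.5;0 0 0 0 0 -40 0.5;0 0 0 0 0 -20 0.5;0 0 0 0 0 0 0.5;0 0 0 0 0 0 0.5"
}}

```text
time: 18.47
tcp_pos: [0.5437, 0.1721, 0.3143]
ee_rot: [3.14, -0.001, 1.416]
contact_force: [0.2, 0.5, -1.7]
width: 0.753
```

Run:
```python
from h import *
s=bot.get_state(); d=bot.get_image('wrist'); P=world(d,s); print(np.degrees(s['ee_rot']))
im=d['image']; m=(im.max(2)<70)&(abs(P[...,2]-.208)<.012)
for c in comps(m,P,100): print(*c)
m=masks(im)['red']&(P[...,1]>.325)
for c in comps(m,P,100): print('grip',*c)
```

```text
[ 1.79905382e+02 -4.26916158e-02  8.11336228e+01]
[321. 195.] 1351 (546, 175, 209) (68, 19) 85.9
grip [308.  18.] 1933 (562, 340, 151) (130, 33) -1.1
```

{"fn": "apply_moves", "kwargs": {
  "motion": "0 0 0 34 -2.2 0 0;0 0 0 34 -2.2 0 0;0 0 0 34 -2.2 0 0;0 0 0 34 -2.2 0 0;0 0 0 34 -2.2 0 0;0 0 -6.67 0 0 0 0;0 0 -6.67 0 0 0 0;0 0 -6.67 0 0 0 0;0 0 -6.67 0 0 0 0;0 0 -6.67 0 0 0 0;0 0 -6.67 0 0 0 0;0 0 -6.67 0 0 0 0;0 0 -6.67 0 0 0 0;0 0 -6.67 0 0 0 0;0 0 -6.67 0 0 0 0;0 0 -6.67 0 0 0 0;0 0 -6.67 0 0 0 0;0 0 -6.67 0 0 0 0;0 0 -6.67 0 0 0 0;0 0 0 0 0 0 0"
}}

```text
time: 20.18
tcp_pos: [0.5585, 0.3415, 0.3113]
ee_rot: [-3.14, -0.002, 3.052]
contact_force: [-1.6, -0.2, -0.0]
width: 0.499
```

Run:
```python
from h import *
s=bot.get_state(); d=bot.get_image('wrist'); save(d,'w4'); P=world(d,s); print(s['tcp_pos'],np.degrees(s['ee_rot']))
R0=P[masks(d['image'])['red']&(abs(P[...,2]-.15)<.02)&(P[...,1]>.28)]; 
e=np.array([-.0958,.995]); a=np.array([.995,.0958])*[1,-1]
q=R0[:,:2]-[.541,.166]; Y=q@[.0958,.995]; X=q@[.995,-.0958]
print(np.percentile(Y,[1,50,99]),np.percentile(X,[1,99]))
```

```text
[0.55852245 0.34153353 0.31132321] [-1.79917886e+02 -1.23364148e-01  1.74853036e+02]
[0.12088368 0.17902171 0.18794756] [-0.06075645  0.06638393]
```

View pics/w4.png

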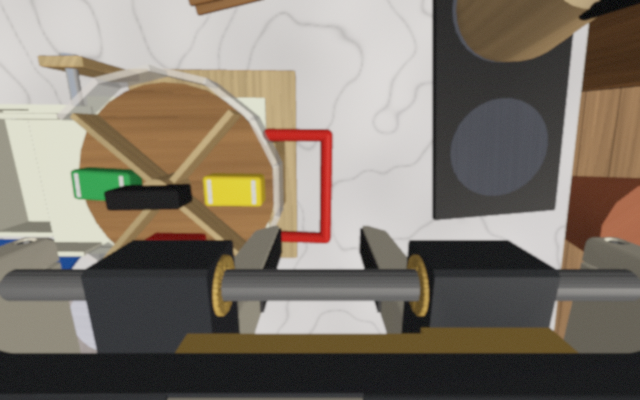

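{"fn": "apply_moves", "kwargs": {
  "motion": "0 0 0 -2 3.2 30 0;0 0 0 0 0 40 0;0 0 0 0 0 40 0;0 0 0 0 0 40 0;0 0 0 0 0 25 0;0 0 0 0 0 10 0;0 0 0 0 0 0 0;0 0 0 0 0 0 -1;0 0 0 0 0 0 -1;0 0 0 0 0 0 -1;0 0 0 0 0 0 -1;0 0 0 0 0 0 -1;0 0 0 0 0 0 -1",
  "grip_force": 20
}}

```text
time: 21.32
tcp_pos: [0.5616, 0.347, 0.1297]
ee_rot: [3.136, 0.002, 3.046]
contact_force: [3.1, 11.9, -2.0]
width: 0.144
```

Run:
```python
import numpy as np
t=np.concatenate([np.linspace(0,.78,20)])
y=300*np.cos(t)-40*np.sin(t); z=300*np.sin(t)+40*np.cos(t)
print(';'.join(f'{a:.1f} {-b:.1f}' for a,b in zip(np.diff(y),np.diff(z))))
```

```text
-1.9 -12.3;-2.4 -12.2;-2.9 -12.1;-3.4 -12.0;-3.9 -11.8;-4.4 -11.6;-4.8 -11.4;-5.3 -11.2;-5.8 -11.0;-6.2 -10.8;-6.6 -10.5;-7.1 -10.2;-7.5 -9.9;-7.9 -9.6;-8.3 -9.3;-8.6 -8.9;-9.0 -8.6;-9.3 -8.2;-9.7 -7.8
```

{"fn": "apply_moves", "kwargs": {
  "motion": "0 0 0 0 2 0 -1;0 0 0 0 -1.9 -12.3 -1;0 0 0 0 -2.4 -12.2 -1;0 0 0 0 -2.9 -12.1 -1;0 0 0 0 -3.4 -12 -1;0 0 0 0 -3.9 -11.8 -1;0 0 0 0 -4.4 -11.6 -1;0 0 0 0 -4.8 -11.4 -1;0 0 0 0 -5.3 -11.2 -1"
}}

```text
time: 22.07
tcp_pos: [0.5588, 0.319, 0.2245]
ee_rot: [3.138, 0.002, 3.046]
contact_force: [4.8, 12.3, 1.2]
width: 0.145
```

{"fn": "apply_moves", "kwargs": {
  "motion": "0 0 0 0 -5.8 -11 -1;0 0 0 0 -6.2 -10.8 -1;0 0 0 0 -6.6 -10.5 -1;0 0 0 0 -7.1 -10.2 -1;0 0 0 0 -7.5 -9.9 -1;0 0 0 0 -7.9 -9.6 -1;0 0 0 0 -8.3 -9.3 -1;0 0 0 0 -8.6 -8.9 -1;0 0 0 0 -9 -8.6 -1;0 0 0 0 -9.3 -8.2 -1;0 0 0 0 -9.7 -7.8 -1;0 0 0 0 0 0 -1;0 0 0 0 0 0 -1;0 0 0 0 0 0 -1;0 0 0 0 0 0 -1;0 0 0 0 0 0 -1"
}}

```text
time: 23.4
tcp_pos: [0.5504, 0.2344, 0.3315]
ee_rot: [3.135, 0.005, 3.048]
contact_force: [0.5, 17.3, 19.4]
width: 0.148
```

Run:
```python
from h import *
d=bot.get_image('side'); save(d,'s5')
d=bot.get_image('top'); P=world(d)
for k in('green','amber','red'):
    m=masks(d['image'])[k].copy(); m[:,:140]=0; m[:80]=0; m[270:]=0; m[:,480:]=0
    for c in comps(m,P,30): print(k,*c)
```

```text
green [403. 191.] 167 (575, -281, 29) (58, 31) -20.9
green [442. 216.] 134 (498, -392, 30) (41, 29) -69.0
green [347. 217.] 169 (496, -113, 56) (48, 30) 57.4
green [409. 228.] 141 (464, -293, 30) (41, 30) -75.6
amber [241. 194.] 69 (538, 159, 290) (31, 19) -12.4
amber [253. 194.] 158 (539, 134, 273) (29, 27) 88.7
red [278. 165.] 300 (625, 76, 217) (59, 37) 52.2
red [222. 163.] 32 (607, 198, 322) (18, 8) 84.0
red [206. 208.] 130 (504, 233, 348) (38, 21) 2.9
```

View pics/s5.png

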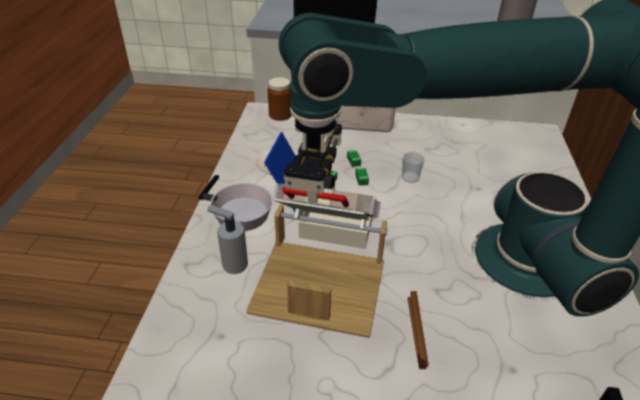

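{"fn": "apply_moves", "kwargs": {
  "motion": "0 0 0 0 9.7 7.8 -1;0 0 0 0 9.3 8.2 -1;0 0 0 0 9 8.6 -1;0 0 0 0 8.6 8.9 -1;0 0 0 0 8.3 9.3 -1;0 0 0 0 7.9 9.6 -1;0 0 0 0 7.5 9.9 -1;0 0 0 0 7.1 10.2 -1;0 0 0 0 6.6 10.5 -1;0 0 0 0 6.2 10.8 -1;0 0 0 0 5.8 11 -1;0 0 0 0 5.3 11.2 -1;0 0 0 0 4.8 11.4 -1;0 0 0 0 4.4 11.6 -1;0 0 0 0 3.9 11.8 -1;0 0 0 0 3.4 12 -1"
}}

```text
time: 24.83
tcp_pos: [0.5608, 0.3402, 0.165]
ee_rot: [3.14, 0.001, 3.046]
contact_force: [3.5, 3.3, -0.4]
width: 0.142
```

{"fn": "apply_moves", "kwargs": {
  "motion": "0 0 0 0 2.9 12.1 -1;0 0 0 0 2.4 12.2 -1;0 0 0 0 1.9 10 -1;0 0 0 0 0 2 -1;0 0 0 0 0 0 -1;0 0 0 0 0 0 0;0 0 0 0 0 0 0;0 0 0 0 0 0 0;0 0 0 0 0 0 0;0 0 0 0 0 -20 0;0 0 0 0 0 -40 0;0 0 0 0 0 -40 0;0 0 0 0 0 -40 0;0 0 0 0 0 -40 0;0 0 0 0 0 0 0"
}}

```text
time: 26.08
tcp_pos: [0.5622, 0.347, 0.3181]
ee_rot: [3.136, 0.009, 3.046]
contact_force: [0.3, -0.5, 1.3]
width: 0.499
```

{"fn": "apply_moves", "kwargs": {
  "motion": "0 0 0 2 -36.8 0 0;0 0 0 2 -36.8 0 0;0 0 0 2 -36.8 0 0;0 0 0 2 -36.8 0 0;0 0 0 2 -36.8 0 0;0 0 0 2 -36.8 0 0;0 0 0 2 -36.8 0 0;0 0 0 2 -36.8 0 0;0 0 0 2 -36.8 0 0;0 0 0 2 -36.8 0 0;0 0 0 2 -36.8 0 0;0 0 0 2 -36.8 0 0;0 0 0 2 -36.8 0 0;0 0 0 2 -36.8 0 0;0 0 0 2 -36.8 0 0;0 0 0 0 0 0 0"
}}

```text
time: 27.42
tcp_pos: [0.4773, -0.2048, 0.3082]
ee_rot: [-3.14, -0.001, 3.042]
contact_force: [-0.1, 0.6, -0.5]
width: 0.5
```

{"fn": "apply_moves", "kwargs": {
  "motion": "0 0 7 0 0 0 0.6;0 0 7 0 0 0 0.6;0 0 7 0 0 0 0.6;0 0 7 0 0 0 0.6;0 0 7 0 0 0 0.6;0 0 7 0 0 0 0.6;0 0 7 0 0 0 0.6;0 0 7 0 0 0 0.6;0 0 7 0 0 0 0.6;0 0 7 0 0 0 0.6;0 0 0 0 0 0 0.6"
}}

```text
time: 28.33
tcp_pos: [0.4786, -0.1998, 0.3086]
ee_rot: [3.141, 0.0, 1.818]
contact_force: [1.1, 0.0, 0.5]
width: 0.803
```

Run:
```python
from h import *
for n in('wrist','top'):
    s=bot.get_state(); d=bot.get_image(n); save(d,n+'6'); P=world(d,s); print(n,s['tcp_pos'],np.degrees(s['ee_rot'])[2])
    for k in('green','red','amber'):
        m=masks(d['image'])[k].copy()
        if n=='top': m[:,:140]=0; m[:80]=0; m[300:]=0; m[:,480:]=0
        for c in comps(m,P,60): print(k,*c)
lid()
```

```text
wrist [ 0.47856953 -0.19980053  0.30855672] 104.14412050024946
green [356. 108.] 386 (506, -99, 48) (29, 27) -32.1
green [341. 123.] 286 (490, -123, 63) (29, 18) -35.2
green [299. 205.] 71 (460, -259, 26) (27, 5) 12.1
green [298. 223.] 436 (466, -289, 28) (40, 29) -76.3
green [366. 231.] 545 (574, -276, 28) (52, 31) -21.7
green [302. 265.] 124 (490, -360, 25) (29, 8) 13.0
top [ 0.47858268 -0.19979883  0.30852529] 104.619501473372
green [347. 217.] 170 (496, -114, 56) (46, 30) 56.7
red [258. 167.] 227 (627, 131, 164) (63, 32) 53.4
red [184. 196.] 323 (557, 318, 151) (129, 65) -4.3
amber [222. 198.] 187 (547, 224, 163) (62, 32) 87.7
blue n 1621 z range [0.085 0.166 0.235] x [0.62  0.705] [ 0.2  0.8 -0.1]
```

View pics/wrist6.png

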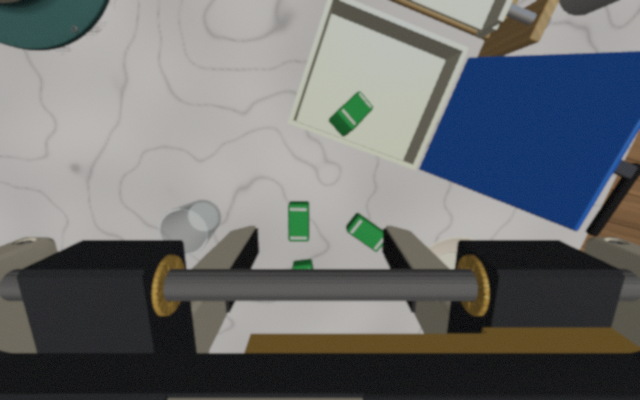

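{"fn": "apply_moves", "kwargs": {
  "motion": "0 0 0 -28.3 -11.8 20 0.6;0 0 0 -28.3 -11.8 30 0.6;0 0 0 -28.3 -11.8 35 0.6;0 0 0 0 0 40 0.6;0 0 0 0 0 40 0.6;0 0 0 0 0 40 0.6;0 0 0 0 0 40 0.6;0 0 0 0 0 30 0.6;0 0 0 0 0 20 0.6;0 0 0 0 0 0 0.6;0 0 0 0 0 0 0.6"
}}

```text
time: 29.4
tcp_pos: [0.466, -0.2868, 0.0179]
ee_rot: [-3.141, -0.001, 1.826]
contact_force: [1.6, 0.3, 1.5]
width: 0.801
```

{"fn": "apply_moves", "kwargs": {
  "motion": "0 0 0 -4 0 6 0.6;0 0 0 0 0 5 0.6;0 0 0 0 0 0 -1;0 0 0 0 0 0 -1;0 0 0 0 0 0 -1;0 0 0 0 0 0 -1;0 0 0 0 0 0 -1;0 0 0 0 0 0 -1;0 0 0 0 0 -20 -1;0 0 0 0 0 -40 -1;0 0 0 0 0 -40 -1;0 0 0 0 0 -40 -1;0 0 0 0 0 -20 -1;0 0 0 0 0 0 -1",
  "grip_force": 25
}}

```text
time: 30.57
tcp_pos: [0.4686, -0.2918, 0.1728]
ee_rot: [3.137, 0.006, 1.824]
contact_force: [0.1, -0.2, -0.4]
width: 0.36
```

{"fn": "apply_moves", "kwargs": {
  "motion": "0 0 0 27.3 15.1 0 -1;0 0 0 27.3 15.1 0 -1;0 0 0 27.3 15.1 0 -1;0 0 0 27.3 15.1 0 -1;0 0 0 27.3 15.1 0 -1;0 0 0 27.3 15.1 0 -1;0 0 0 27.3 15.1 0 -1;0 0 0 27.3 15.1 0 -1;0 0 6.67 0 0 0 -1;0 0 6.67 0 0 0 -1;0 0 6.67 0 0 0 -1;0 0 0 0 0 0 -1;0 0 0 0 0 0 -1"
}}

```text
time: 31.65
tcp_pos: [0.5292, -0.0491, 0.1663]
ee_rot: [-3.141, -0.0, 1.479]
contact_force: [0.4, -0.6, -0.9]
width: 0.363
```

Run:
```python
from h import *
s=bot.get_state(); d=bot.get_image('wrist'); save(d,'w7'); print(s['tcp_pos'],np.degrees(s['ee_rot']),s['width'])
```

```text
[ 0.52920395 -0.04907802  0.1663346 ] [-1.79951690e+02 -2.26214084e-03  8.47139724e+01] 0.3634545010013575
```

View pics/w7.png

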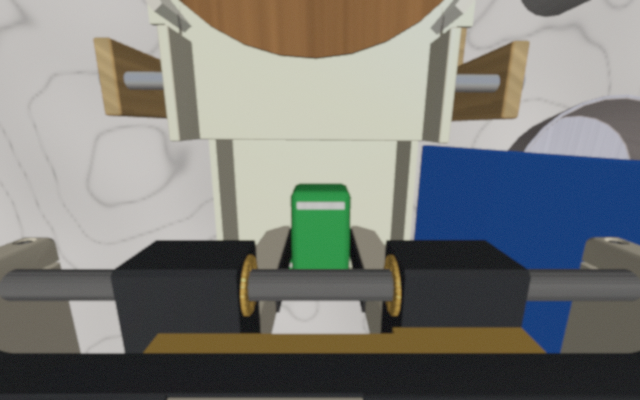

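{"fn": "apply_moves", "kwargs": {
  "motion": "0 0 0 0 0 30 -1;0 0 0 0 0 35 -1;0 0 0 0 0 35 -1;0 0 0 0 0 25 -1;0 0 0 0 0 12 -1;0 0 0 0 0 6 -1;0 0 0 0 0 0 -1;0 0 0 0 0 0 -1"
}}

```text
time: 32.37
tcp_pos: [0.5293, -0.0493, 0.0238]
ee_rot: [-3.141, -0.0, 1.477]
contact_force: [-0.6, 0.2, -0.4]
width: 0.366
```

{"fn": "apply_moves", "kwargs": {
  "motion": "0 0 0 0 0 4 -1;0 0 0 0 0 3 -1;0 0 0 0 0 0 -1;0 0 0 0 0 0 0;0 0 0 0 0 0 0;0 0 0 0 0 0 0;0 0 0 0 0 -10 0;0 0 0 0 0 -30 0;0 0 0 0 0 -40 0;0 0 0 0 0 -40 0;0 0 0 0 0 -40 0;0 0 0 0 0 -30 0;0 0 0 0 0 0 0"
}}

```text
time: 33.45
tcp_pos: [0.5311, -0.0493, 0.2149]
ee_rot: [3.133, 0.0, 1.475]
contact_force: [-0.1, -0.1, 0.8]
width: 0.506
```

```bash
cat >> h.py <<'E'
def look(pic=None):
    for n in('wrist','top'):
        s=bot.get_state(); d=bot.get_image(n); P=world(d,s); print(n,s['tcp_pos'].round(4),np.degrees(s['ee_rot'])[2].round(1))
        if pic: save(d,n+pic)
        m=masks(d['image'])['green'].copy()
        if n=='top': m[:,:140]=0; m[:80]=0; m[300:]=0; m[:,480:]=0
        for c in comps(m,P,40): print(*c)
E
python3 -c "
from h import *
look('8')"
```

```text
wrist [ 0.5311 -0.0493  0.2149] 84.5
[318. 160.] 77 (534, -21, 33) (28, 3) -5.2
[318. 185.] 827 (531, -51, 34) (42, 29) 84.6
[306. 227.] 755 (512, -95, 69) (30, 24) -23.6
[363. 326.] 402 (577, -262, 20) (55, 18) -1.7
top [ 0.5304 -0.0492  0.2113] 84.5
[403. 191.] 168 (576, -282, 29) (59, 31) -22.0
[442. 216.] 138 (498, -391, 30) (42, 30) -68.5
```

{"fn": "apply_moves", "kwargs": {
  "motion": "0 0 0 -34.3 0 0 0.6;0 0 0 -34.3 0 0 0.6;0 0 0 -34.3 0 0 0.6;0 0 0 -34.3 0 0 0.6;0 0 0 -34.3 0 0 0.6;0 0 0 -34.3 0 0 0.6;0 0 0 -34.3 0 0 0.6;0 0 0 -34.3 0 0 0.6;0 0 0 -34.3 0 0 0.6;0 0 0 -34.3 0 0 0.6;0 0 -6.7 0 0 0 0.6;0 0 -6.7 0 0 0 0.6;0 0 -6.7 0 0 20 0.6;0 0 -6.7 0 0 30 0.6;0 0 0 0 0 35 0.6;0 0 0 0 0 0 0.6;0 0 0 0 0 0 0.6"
}}

```text
time: 34.97
tcp_pos: [0.4955, -0.3896, 0.1199]
ee_rot: [-3.139, -0.004, 1.942]
contact_force: [-0.6, 0.4, 1.2]
width: 0.797
```

```bash
python3 -c "
from h import *
look('9')"
```

```text
wrist [ 0.4955 -0.3896  0.1199] 111.3
[451. 120.] 2536 (577, -280, 28) (61, 32) -21.6
[323. 199.] 1824 (498, -387, 28) (61, 31) -69.1
top [ 0.4964 -0.3904  0.1223] 111.3
[403. 191.] 166 (576, -281, 30) (59, 31) -22.8
[326. 208.] 160 (528, -52, 35) (57, 31) 85.0
[344. 213.] 96 (510, -100, 71) (31, 24) -25.0
```

View pics/top9.png

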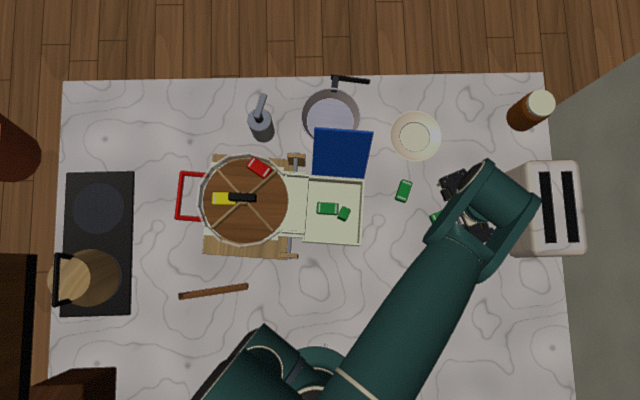

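The top view shows the green bar from the carousel now standing on end in the box at (344,213), beside the placed bar at (326,208). I'll lay it flat later. Next I grasp stray2.

{"fn": "apply_moves", "kwargs": {
  "motion": "0 0 0 1 2.5 30 0.6;0 0 0 0 0 35 0.6;0 0 0 0 0 30 0.6;0 0 0 0 0 15 0.6;0 0 0 0 0 4 0.6;0 0 0 0 0 0 -1;0 0 0 0 0 0 -1;0 0 0 0 0 0 -1;0 0 0 0 0 0 -1;0 0 0 0 0 0 -1;0 0 0 0 0 0 -1;0 0 0 0 0 -20 -1;0 0 0 0 0 -40 -1;0 0 0 0 0 -40 -1;0 0 0 0 0 -40 -1;0 0 0 0 0 -40 -1;0 0 0 0 0 0 -1"
}}

```text
time: 36.48
tcp_pos: [0.5002, -0.3901, 0.1975]
ee_rot: [3.136, 0.009, 1.943]
contact_force: [0.3, -0.4, 0.6]
width: 0.363
```

{"fn": "apply_moves", "kwargs": {
  "motion": "0 0 0 33 10.2 0 -1;0 0 0 33 10.2 0 -1;0 0 0 33 10.2 0 -1;0 0 0 33 10.2 0 -1;0 0 0 33 10.2 0 -1;0 0 0 33 10.2 0 -1;0 0 0 33 10.2 0 -1;0 0 0 33 10.2 0 -1;0 0 0 33 10.2 0 -1;0 0 0 33 10.2 0 -1;0 0 6.7 0 0 0 -1;0 0 6.7 0 0 0 -1;0 0 6.7 0 0 0 -1;0 0 6.7 0 0 0 -1;0 0 0 0 0 40 -1;0 0 0 0 0 40 -1;0 0 0 0 0 0 -1;0 0 0 0 0 0 -1"
}}

```text
time: 37.98
tcp_pos: [0.4728, -0.0441, 0.1074]
ee_rot: [-3.138, -0.0, 1.475]
contact_force: [0.8, 0.5, 0.6]
width: 0.366
```

{"fn": "apply_moves", "kwargs": {
  "motion": "0 0 0 -2 2.8 30 -1;0 0 0 0 0 25 -1;0 0 0 0 0 12 -1;0 0 0 0 0 0 -1;0 0 0 0 0 0 -1"
}}

```text
time: 38.4
tcp_pos: [0.477, -0.0465, 0.0429]
ee_rot: [3.14, 0.0, 1.475]
contact_force: [0.1, -0.4, 0.9]
width: 0.363
```

{"fn": "apply_moves", "kwargs": {
  "motion": "0 0 0 0 0 0 -0.12;0 0 0 0 0 0 -0.12;0 0 0 0 0 0 -0.12;0 0 0 0 0 -20 -0.12;0 0 0 0 0 -40 -0.12;0 0 0 0 0 -40 -1;0 0 0 0 0 -40 -1;0 0 0 0 0 -40 -1;0 0 0 -30 0 0 -1;0 0 0 -30 0 0 -1;0 0 0 0 0 0 -1"
}}

```text
time: 39.32
tcp_pos: [0.4703, -0.1093, 0.2225]
ee_rot: [3.14, 0.001, 1.473]
contact_force: [-0.3, 0.6, -0.9]
width: 0.064
```

```bash
python3 -c "
from h import *
look('10')"
```

```text
wrist [ 0.4703 -0.1093  0.2225] 84.4
[364. 128.] 1074 (530, -50, 34) (59, 31) 84.2
[322. 105.] 50 (482, -19, 33) (29, 2) -5.5
[322. 130.] 891 (479, -47, 34) (41, 29) 85.1
[354. 172.] 695 (511, -95, 70) (31, 25) -24.7
top [ 0.4703 -0.1078  0.222 ] 84.4
[404. 185.] 52 (590, -285, 30) (30, 23) 52.9
[322. 208.] 66 (529, -36, 35) (30, 23) -1.6
[322. 226.] 72 (478, -35, 35) (30, 27) -10.1
```

View pics/wrist10.png

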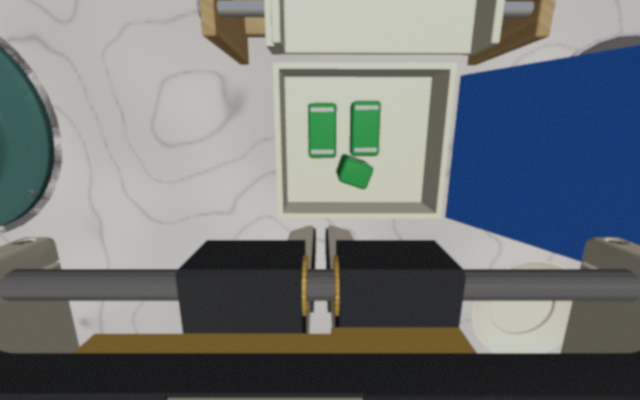

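{"fn": "apply_moves", "kwargs": {
  "motion": "0 0 0 9.5 -5 30 -1;0 0 0 0 0 40 -1;0 0 0 0 0 40 -1;0 0 0 0 0 35 -1;0 0 0 0 0 20 -1;0 0 0 0 0 8 -1;0 0 0 0 0 0 -1;0 0 0 0 5 0 -1;0 0 0 0 5 0 -1;0 0 0 0 5 0 -1;0 0 0 0 5 0 -1;0 0 0 0 5 0 -1;0 0 0 0 5 0 -1;0 0 0 0 5 0 -1;0 0 0 0 5 0 -1;0 0 0 0 5 0 -1;0 0 0 0 0 0 -1"
}}

```text
time: 40.83
tcp_pos: [0.512, -0.1006, 0.048]
ee_rot: [3.142, -0.0, 1.475]
contact_force: [0.4, -0.4, 0.0]
width: 0.008
```

{"fn": "apply_moves", "kwargs": {
  "motion": "0 0 0 0 -8 -20 0;0 0 0 0 0 -40 0;0 0 0 0 0 -40 0;0 0 0 0 0 -40 0;0 0 0 -30 0 -40 0.6;0 0 0 -30 0 0 0.6;0 0 0 0 0 0 0.6"
}}

```text
time: 41.42
tcp_pos: [0.4982, -0.1578, 0.2237]
ee_rot: [3.138, 0.002, 1.473]
contact_force: [0.0, -0.0, -0.6]
width: 0.46
```

```bash
python3 -c "
from h import *
look('11')"
```

```text
wrist [ 0.4982 -0.1578  0.2237] 84.4
[294.  91.] 1077 (480, -51, 34) (54, 30) 84.9
[338.  87.] 1002 (531, -50, 34) (42, 30) 84.6
[338. 114.] 70 (528, -79, 33) (28, 2) -5.5
[366. 145.] 1063 (558, -118, 40) (61, 24) -24.5
top [ 0.4979 -0.1562  0.2221] 84.4
[347. 200.] 99 (556, -118, 41) (57, 19) -21.6
[327. 208.] 150 (528, -59, 35) (50, 30) 85.3
[327. 226.] 157 (477, -50, 35) (58, 30) 85.1
```

View pics/wrist11.png

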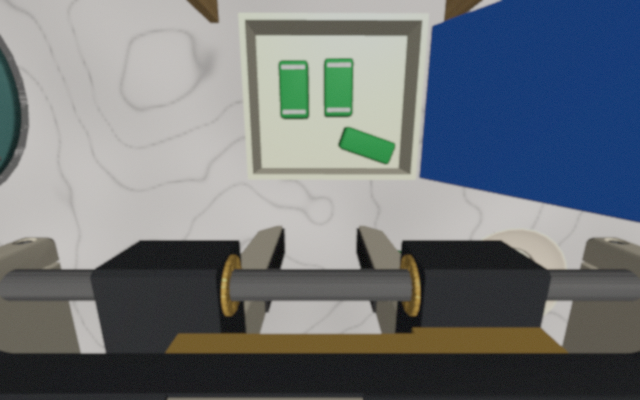

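{"fn": "apply_moves", "kwargs": {
  "motion": "0 0 0 -22.7 18.1 0 0.6;0 0 0 -22.7 18.1 0 0.6;0 0 0 -22.7 18.1 0 0.6;0 0 0 -22.7 18.1 0 0.6;0 0 0 -22.7 18.1 0 0.6;0 0 -6.7 0 0 0 0.6;0 0 -6.7 0 0 0 0.6;0 0 -6.7 0 0 0 0.6;0 0 -6.7 0 0 0 0.6;0 0 -6.7 0 0 0 0.6;0 0 -6.7 0 0 0 0.6;0 0 -6.7 0 0 0 0.6;0 0 -6.7 0 0 0 0.6;0 0 -6.7 0 0 20 0.6;0 0 -6.7 0 0 40 0.6;0 0 -6.7 0 0 40 0.6;0 0 0 0 0 0 0.6;0 0 0 0 0 0 0.6"
}}

```text
time: 43.02
tcp_pos: [0.5765, -0.2749, 0.1198]
ee_rot: [3.141, -0.004, 2.758]
contact_force: [-0.0, 0.6, 0.9]
width: 0.798
```

```bash
python3 -c "
from h import *
look('12')"
```

```text
wrist [ 0.5765 -0.2749  0.1198] 158.0
[527.   6.] 488 (495, -59, 32) (48, 11) 70.5
[556.  48.] 2909 (530, -52, 34) (62, 31) 84.6
[487. 111.] 2849 (558, -119, 40) (62, 27) -25.1
[315. 202.] 1754 (577, -279, 28) (62, 30) -21.5
top [ 0.5775 -0.2757  0.1225] 158.0
[406. 191.] 46 (575, -290, 31) (26, 14) -19.2
[350. 198.] 172 (557, -121, 41) (60, 24) -24.0
[327. 208.] 169 (528, -54, 35) (60, 30) 85.2
[327. 226.] 157 (477, -50, 35) (59, 30) 84.9
```

{"fn": "apply_moves", "kwargs": {
  "motion": "0 0 0 -1.5 -3.5 30 0.6;0 0 0 0 0 35 0.6;0 0 0 0 0 30 0.6;0 0 0 0 0 15 0.6;0 0 0 0 0 3 0.6;0 0 0 0 0 0 -1;0 0 0 0 0 0 -1;0 0 0 0 0 0 -1;0 0 0 0 0 0 -1;0 0 0 0 0 0 -1;0 0 0 0 0 0 -1;0 0 0 0 0 -20 -1;0 0 0 0 0 -40 -1;0 0 0 0 0 -40 -1;0 0 0 0 0 -40 -1;0 0 0 0 0 0 -1"
}}

```text
time: 44.45
tcp_pos: [0.5796, -0.2812, 0.1577]
ee_rot: [-3.14, 0.011, 2.761]
contact_force: [1.1, -0.4, 0.4]
width: 0.362
```

{"fn": "apply_moves", "kwargs": {
  "motion": "0 0 0 26.9 20 0 -1;0 0 0 26.9 20 0 -1;0 0 0 26.9 20 0 -1;0 0 0 26.9 20 0 -1;0 0 0 26.9 20 0 -1;0 0 0 26.9 20 0 -1;0 0 -5.4 0 0 0 -1;0 0 -5.4 0 0 0 -1;0 0 -5.4 0 0 0 -1;0 0 0 0 0 20 -1;0 0 0 0 0 0 -1;0 0 0 0 0 0 -1"
}}

```text
time: 45.45
tcp_pos: [0.4715, -0.1085, 0.1279]
ee_rot: [3.141, -0.002, 3.043]
contact_force: [0.1, 0.4, -0.9]
width: 0.362
```

{"fn": "apply_moves", "kwargs": {
  "motion": "0 0 0 -2 -1.5 30 -1;0 0 0 0 0 35 -1;0 0 0 0 0 20 -1;0 0 0 0 0 0 -1;0 0 0 0 0 0 -1"
}}

```text
time: 45.87
tcp_pos: [0.4733, -0.1097, 0.0426]
ee_rot: [3.14, -0.002, 3.043]
contact_force: [-0.7, 5.8, -3.9]
width: 0.36
```

{"fn": "apply_moves", "kwargs": {
  "motion": "0 0 0 0 0 0 -0.12;0 0 0 0 0 0 -0.12;0 0 0 0 0 0 -0.12;0 0 0 0 0 -20 -0.12;0 0 0 0 0 -40 -0.12;0 0 0 0 0 -40 -0.12;0 0 0 0 0 -40 -0.12;0 0 0 0 0 -40 -0.12;0 0 0 0 -40 0 -0.12;0 0 0 0 -40 0 -0.12;0 0 0 0 -40 0 -0.12;0 0 0 0 -40 0 -0.12;0 0 0 0 -40 0 -0.12;0 0 0 0 -40 0 -0.12;0 0 0 0 -40 0 -0.12;0 0 0 0 0 0 -0.12;0 0 0 0 0 0 -0.12"
}}

```text
time: 47.28
tcp_pos: [0.446, -0.3907, 0.224]
ee_rot: [-3.142, -0.0, 3.041]
contact_force: [-0.5, -0.5, 1.2]
width: 0.441
```

Run:
```python
from h import *
look('13'); lid()
P=np.load('top0.npy')
d=bot.get_image('top');Q=world(d)
for n,(u,v) in dict(platter=(415,136),cup=(426,282),disp=(260,122),pan=(330,117),tong1=(182,295),tong2=(245,287)).items(): print(n,(P[v,u]).round(3),Q[v,u].round(3))
```

```text
wrist [ 0.446  -0.3907  0.224 ] 174.2
[579. 180.] 1762 (480, -72, 34) (93, 39) 84.8
[568. 226.] 1918 (533, -83, 34) (121, 61) -66.7
top [ 0.4464 -0.3894  0.2241] 174.3
[350. 198.] 172 (557, -121, 41) (61, 24) -24.7
[326. 208.] 162 (528, -54, 35) (60, 31) 84.9
[347. 227.] 158 (471, -110, 36) (52, 29) -2.6
[327. 226.] 157 (477, -50, 35) (59, 30) 84.9
blue n 1619 z range [0.084 0.165 0.235] x [0.62  0.706] [ 0.8 -0.2  0. ]
platter [ 0.746 -0.331  0.009] [ 0.747 -0.332  0.006]
cup [ 0.306 -0.338  0.008] [ 0.331 -0.201  0.559]
disp [0.76  0.128 0.139] [0.761 0.128 0.136]
pan [ 0.813 -0.073  0.005] [ 0.812 -0.073  0.01 ]
tong1 [0.291 0.366 0.025] [0.291 0.367 0.022]
tong2 [0.309 0.186 0.031] [0.308 0.187 0.028]
```

View pics/top13.png

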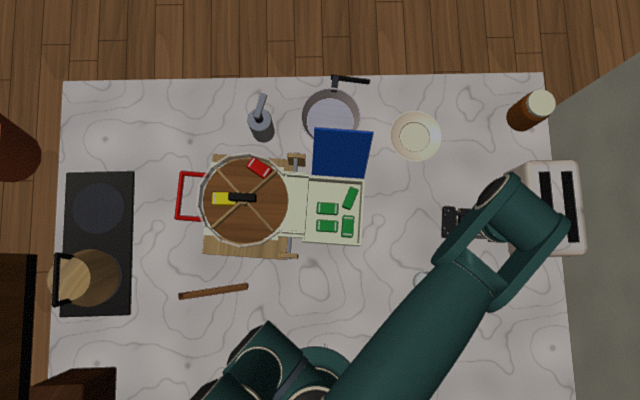

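Run:
```python
from h import *
d=bot.get_image('side');P=world(d)
for c in comps(masks(d['image'])['green'],P,12): print(*c)
P=np.load('side0.npy')
print('start')
for c in comps(masks(np.load('side0i.npy'))['green'],P,12): print(*c)
print(bot.job_done())
```

```text
[326. 201.] 80 (558, -121, 40) (59, 28) -9.1
[354. 206.] 32 (478, -116, 34) (31, 16) -14.6
start
[353. 158.] 105 (500, -381, 26) (62, 32) -76.4
[326. 175.] 149 (578, -273, 25) (57, 34) -21.1
[362. 176.] 112 (467, -281, 27) (56, 30) -76.5
[290. 238.] 340 (615, 167, 161) (61, 37) -8.4
the job is handed in; nothing more can be done
None
```

The job is done and handed in at about 47 s of the 210 s: all four green bars, the one from the carousel and the three strays, are in the white box.

- **Lid:** I pressed it until the latch let go, then let it rise under the fingers at about 0.5 rad/s until it stood open. During the press the gripper's body rubbed the spout side, with about 15 N sideways, well under the 40 N limit. I slid the tool clear and carried on.
- **Carousel:** The first turn of the knob came up about 4° short, so I turned it again; it ended about 1.5° off. I then tipped it by the red handle to about 0.78 rad until the green bar slid out, and let it down level.
- **Bars:** The bar from the carousel first leaned on the box wall and then stood on end, so I tipped it over. It now lies on its narrow side. The three strays were picked up one by one and put in beside it. There was a light touch of about 6 N while placing the last one.

**Last checks:** The top view shows four green bars inside the box, all below the rim, and the lid open. The amber and red bars are still in the carousel, and it is level. The platter, dispenser, pan and tongs read the same as at the start. The arm hid the cup in that view, so I could not compare it; no move was meant to touch it. The side view found no green bar left on the counter.

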